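# Fetch the ring gauge from the lidded gauge box

## Task

Lift the lid off the grey gauge box and lay it flat, handle up, in the middle of the black rubber mat. Then take the ring gauge (the round steel part with a hole right through it) out of the box and set it down on a flat face on the floor of the blue tray; do not drop it in.

Things in the scene. Friction and masses are not known exactly. Their poses are not given: they have to be found in the camera images.
- lid: Loose grey steel lid, about 0.35 kg, plate 224 x 164 x 6 mm (its x, y, z), lip 4 mm deep below, black bar handle centred on top: 70 along x, 16 thick (y), 34 high. Origin: centre of the lip's underside; plate top 10 mm, handle top 44 mm above it; z up. Starts on the box, centred, same yaw; lifts straight off. Box: fixed, grey, open-topped, 220 (x) x 160 (y) x 55 mm high, 5 mm walls and floor.
- ring: Ring gauge, steel, about 0.28 kg: 44 mm outside diameter, 34 high, 24 mm hole right through. Origin: centre of its underside; z along the hole, up. Stands in the box on its 5 mm floor, hidden by the lid at first: one of three steel parts in a row along the lid's x, 65 mm apart, any order, on its midline. The others: a solid disc of the same size, and a stepped plug with a thin stem, 40 mm high.
- mat: Thin black rubber mat fixed to the bench, 250 (x) x 200 (y) x 3 mm, empty; to the left or right of the box. Origin: centre of its underside, on the bench; its top is 3 mm higher. z up.
- tray: Open blue plastic tray fixed to the bench, 270 (x) x 210 (y) x 45 mm high, walls and floor 5 mm thick; across the box from the mat. Origin: centre of its underside, on the bench; z up. Two steel wrench sockets, 20 and 26 mm wide, up to 32 high, stand near its +x end, about 95 mm from the centre along x; its middle is empty. Other things on the bench lie clear of box, mat and tray.

How it is judged:
On the way:
1. the lid lies flat and released in the middle of the mat, before the ring gauge is taken from the box (horizontal distance between lid and mat below 0.05 m and z of lid in the frame of mat below 0.01 m and angle between lid's own z axis and vertical below 0.1 rad and contact force between the fingers and lid below 0.2 N and distance of ring from where it was at the start of the episode below 0.1 m), for 0.2 s.
At the end, for the whole second after the job is handed in: The lid lies flat (within 6 degrees), handle up, on the mat, its centre within 50 mm of the mat's centre; the ring gauge stands on a flat face (within 10 degrees), at rest and released, inside the tray, on its floor (horizontal distance between lid and mat below 0.05 m and z of lid in the frame of mat below 0.01 m and angle between lid's own z axis and vertical below 0.1 rad and contact force between the fingers and lid below 0.2 N and x of ring in the frame of tray between -0.13 and 0.13 m and y of ring in the frame of tray between -0.1 and 0.1 m and z of ring in the frame of tray below 0.015 m and (angle between ring's own z axis and vertical below 0.17 rad or angle between ring's own z axis and vertical above 2.97 rad) and contact force between the fingers and ring below 0.2 N and linear speed of ring below 0.03 m/s); the robot touches nothing.
It fails at once if the ring gauge is dropped into the tray (strikes or nears its floor faster than 0.8 m/s, a fall of over 30 mm) (x of ring in the frame of tray between -0.13 and 0.13 m and y of ring in the frame of tray between -0.1 and 0.1 m and z of ring in the frame of tray below 0.06 m and linear speed of ring above 0.8 m/s).
It also fails if it takes over 64 s, if anything falls off the work surface, if the arm or the gripper's body presses on something with over 40 N, if the wrist force passes 120 N, or if a joint passes its speed limit or range.

## Robot

A 6-joint arm with a two-finger parallel gripper is mounted at the origin on the work surface. World frame = base frame: x ahead of the robot, y to its left, z up, the work surface at z = 0. Lengths are in m, angles in rad, forces in N, time in s.
With the tool pointing down it reaches from about 0.375 to 0.9 m from the base axis. Payload 3.1 kg.
Tool frame: the origin (TCP) lies at the very end of the fingers, on their centre line; the grasp point (between the pads) lies 19 mm behind it; z points along the fingers, y is the line along which they close (so a half turn about z gives the same grasp; the last joint's range is limited). The gripper opens to 87 mm and grips with 3 to 60 N. Pads are 19 mm wide; open, the fingers measure 117 mm over their backs; the gripper's body (75 mm by 190 mm) begins 51 mm behind the grasp point.
Start: joints at [-1.391, 0.527, 1.433, -0, 1.181, -0.178], TCP at [0.219, -0.585, 0.223] pointing down, gripper open.
Joint ranges: [-3.08, 3.08], [-0.75, 2.2], [0.22, 2.44], [-1.43, 4.57], [0, 2.65], [-2.85, 2.85]. Speed limits (rad/s): [2.79, 2.79, 3.14, 3.14, 3.14, 3.14].

## Interface

Orientations are given as a unit quaternion [x, y, z, w].
In Python, from rig import robot gives the robot as it stands. The module is installed in compiled form; this text tells all that it offers.
- The arm moves only by the tool play_rows, never from a script. Its argument "steps" is one flat list of numbers, 5 for each row, row after row: the opening, from -1 (shut) to 1 (fully open), then the shift along the tool's x, y, z as a fraction of full scale, then the turn about the tool's z as a fraction of full scale. In form: [claw, tx, ty, tz, twist, claw, tx, ty, tz, twist, ...]. A call has exactly 10 rows; each row shifts and turns the commanded pose from where the row before left it, along the tool's axes as they then stand; what a row does not reach is not made up. Full scale, the value 1, is 0.03 m for a shift and 0.1 rad for a turn. A row lasts 1/10 s, in which the tool goes at most 50 mm and 8.59 degrees, less where a joint would pass 70% of its speed; a pose out of reach is approached as far as the arm can. A call with a number of a shift or a turn outside -1 to 1 is refused whole. A call with a gripper value outside its range is refused whole. The fingers move at their own pace and stop on an object; "grip_force" is the grip in N (left out, the last holds). Time passes only in rows, so rows that do not move let the fingers close, or fill a call up. It gives the time, the measured TCP pose, the force, the opening and the grip force at its end, in the units of the state.
- robot.get_obs(): the state, without advancing time (a new reading comes with each control period).
- robot.camera(name): name is "side" or "top" or "wrist"; returns a dict with "image" (420x560x3 uint8, red, green, blue), "mtx" (3x3 intrinsics, pixels), "rvec" (rotation vector, rad) and "tvec" (3), from world to camera coordinates, as OpenCV has them. Camera axes: x right, y down, z forward; pixel columns grow to the right and rows downward; lengths in m; the calibration is good to about 2 mm. A picture is of the moment at which its call begins. There is no depth.
- robot.hand_in(): hands the job in; it is judged then, once.
The state is a dict: "time": time; "q": joint angles; "joint_velocities": joint speeds; "joint_torque": joint torques, N m; "position": TCP position; "tool_rot": TCP orientation; "ft_force": force on the tool from outside, world axes, zero at the start; "moment": the same for the moment, N m; "grip_width": finger opening in m; "grip_force": force on a finger pad.
Only numpy, scipy, OpenCV 4.12 (cv2) and the standard library are available. Lean on these libraries where they do the work, as an engineer would, in place of code of your own. Each camera call takes 0.05 s, during which the arm holds its last target. There are 200 camera calls.

## Working session

There is one attempt and no reset: what is moved stays moved. The work goes in short steps, Python scripts to look and compute and a tool call to move; the robot and the scene stay as the last step left them, time stands still between calls to the robot, and variables do not carry over. Pictures are saved under pics/ and viewed, at most 10 in all, crops included, and the job is handed in when it is done.

Besides the shell and the picture viewer there is one more tool, called after "Call:" as name(argument=value, ...) on one line, values as JSON. play_rows: Moves the arm, as the interface text tells. Shift numbers are shares of 0.03 m and turn numbers shares of 0.1 rad, none past 1 either way. Its arguments: {"type":"object","properties":{"steps":{"type":"array"},"grip_force":{"type":"number"}},"required":["steps"]}

```bash
mkdir -p pics; cat > h.py <<'E'
import numpy as np, cv2
from rig import robot
def cam(n,save=None):
    c=robot.camera(n); c["R"]=cv2.Rodrigues(np.array(c["rvec"],float))[0]
    if save: cv2.imwrite("pics/"+save,c["image"][:,:,::-1])
    return c
def onplane(c,px,z):
    d=c["R"].T@np.linalg.inv(c["mtx"])@np.array([px[0],px[1],1.0]); o=-c["R"].T@np.ravel(c["tvec"])
    return o+d*(z-o[2])/d[2]
E
python3 - <<'E'
from h import *
a=cam("top","t0.png");b=cam("side","s0.png")
cv2.imwrite("pics/c0.png",cv2.resize(np.vstack([a["image"],b["image"]])[:,:,::-1],(400,600)))
for c in(a,b): print((-c["R"].T@np.ravel(c["tvec"])).round(3))
o=robot.get_obs();print(o)
E
```

```text
[0.389 0.005 0.997]
[0.213 0.526 0.824]
{'time': 0.1, 'q': array([-1.39051015e+00,  5.28413189e-01,  1.43379054e+00, -1.14189160e-05,
        1.18139677e+00, -1.78509988e-01]), 'joint_velocities': array([-0.00037278, -0.00253755, -0.00396184,  0.00048687, -0.00068474,
       -0.00200704]), 'joint_torque': array([ 3.12624552e-04, -4.40985632e+01, -1.77151340e+01,  6.35351683e-02,
        5.33971062e-02, -3.85887938e-05]), 'position': array([ 0.21936363, -0.58452319,  0.22163972]), 'tool_rot': array([ 9.83950392e-01,  1.78439394e-01, -6.17142695e-06, -1.00391746e-03]), 'ft_force': array([-0.33656945, -0.42167124,  0.08075745]), 'moment': array([-0.01930487, -0.08459877, -0.03880243]), 'grip_force': 0.0, 'grip_width': 0.08708420709800892}
```

View pics/t0.png

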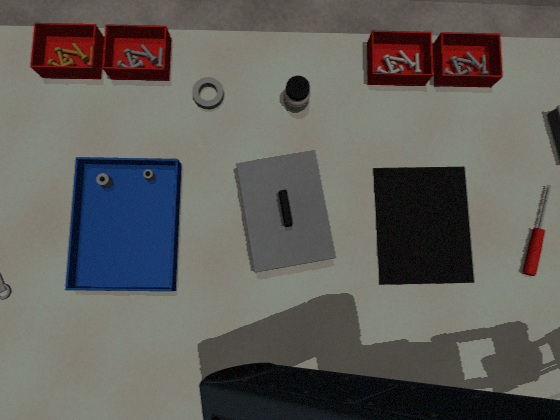

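The top view shows the tray (left, about 65–182 × 157–291 px), the box with its lid (236–335 × 150–272, handle near 285,208) and the black mat (373–474 × 167–284).

```bash
python3 - <<'E'
from h import *
c=cam("top"); im=c["image"]; hsv=cv2.cvtColor(im,cv2.COLOR_RGB2HSV); v=cv2.GaussianBlur(hsv[...,2],(3,3),0)
def rect(name,m,roi,z):
    x0,x1,y0,y1=roi; k=np.zeros(m.shape,np.uint8); k[y0:y1,x0:x1]=m[y0:y1,x0:x1]*255
    cs=cv2.findContours(k,cv2.RETR_EXTERNAL,cv2.CHAIN_APPROX_NONE)[0]; q=max(cs,key=cv2.contourArea)[:,0]
    P=np.array([onplane(c,p,z)[:2] for p in q]); r=cv2.minAreaRect((P*1000).astype(np.float32))
    print(name,np.round(r[0],1),np.round(r[1],1),round(r[2],2))
print(hsv[120,340],hsv[240,300],hsv[240,420],hsv[240,120],hsv[208,285])
rect("mat",v<45,(350,500,150,300),.003)
rect("handle",v<50,(265,310,175,240),.095)
sv=(hsv[...,1]<60)&(v<130)
rect("lid",sv,(215,345,140,285),.061)
rect("tray",(hsv[...,1]>120)&(abs(hsv[...,0].astype(int)-110)<20),(50,200,140,310),.045)
E
```

```text
[ 27  19 132] [40  9 89] [30 26 20] [108 210 108] [80 96 16]
mat [ 514.8 -317.3] [247.4 197.6] 1.99
handle [530.2 -21. ] [72.2 19.2] 11.03
lid [527.3 -18.2] [247.8 181.9] 10.77
tray [503.7 299.4] [268.4 215.4] 0.01
```

Call:
play_rows(steps=[1,0,0,0,0.85,1,0,0,0,0.85,1,0.75,-0.9,0,0,1,0.75,-0.9,0,0,1,0.75,-0.9,0,0,1,0.75,-0.9,0,0,1,0.75,-0.9,0,0,1,0.75,-0.9,0,0,1,0.75,-0.9,0,0,1,0.75,-0.9,0,0], grip_force=40)

```text
time: 1.15
position: [0.3561, -0.3378, 0.2224]
tool_rot: [0.996, 0.094, -0.0, -0.0]
ft_force: [-0.7, 0.1, 0.2]
grip_width: 0.0868
grip_force: 0.0
```

Call:
play_rows(steps=[1,0.86,-1,0,0,1,0.86,-1,0,0,1,0.86,-1,0,0,1,0.86,-1,0,0,1,0.86,-1,0,0,1,0.86,-1,0,0,1,0.86,-1,0,0,1,0.86,-1,0,0,1,0.86,-1,0,0,1,0,-0.3,0,0])

```text
time: 2.15
position: [0.5335, -0.0186, 0.2225]
tool_rot: [0.995, 0.096, 0.001, -0.0]
ft_force: [-1.0, -1.2, 0.9]
grip_width: 0.0871
grip_force: 0.0
```

```bash
cat >> h.py <<'E'
def pose():
    o=robot.get_obs(); q=o["tool_rot"]; return np.array(o["position"]),2*np.arctan2(q[1],q[0])
def go(target):
    "units of shift in tool axes to the target xyz"
    p,y=pose(); d=np.array(target)-p; c,s=np.cos(y),np.sin(y)
    return p.round(4),round(y,4),np.round(np.array([d[0]*c+d[1]*s,d[0]*s-d[1]*c,-d[2]])/.03,3)
E
python3 - <<'E'
from h import *
print(go([.531,-.021,.15]))
cam("wrist","w1.png")
E
```

```text
(array([ 0.5335, -0.0186,  0.2225]), np.float64(0.1926), array([-0.098,  0.061,  2.417]))
```

View pics/w1.png

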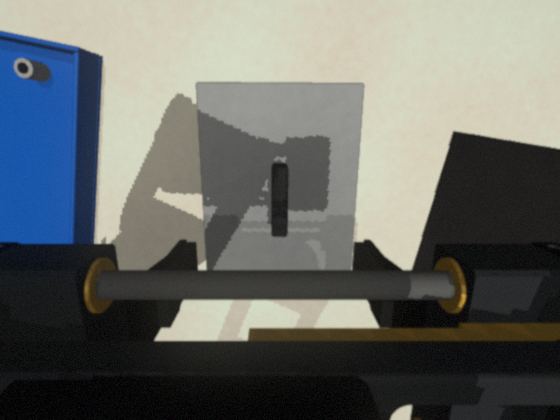

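The wrist view shows the handle at (280, 200), upright and centred between the fingers, so the yaw and lateral position fit.

Call:
play_rows(steps=[1,-0.1,0.05,1,0,1,0,0,1,0,1,0,0,1,0,1,0,0,1,0,1,0,0,0.7,0,1,0,0,0.5,0,1,0,0,0,0,-1,0,0,0,0,-1,0,0,0,0,-1,0,0,0,0])

```text
time: 3.2
position: [0.5294, -0.0241, 0.0676]
tool_rot: [0.996, 0.094, 0.001, 0.0]
ft_force: [-0.0, 0.1, -0.5]
grip_width: 0.0703
grip_force: 0.0
```

Call:
play_rows(steps=[-1,0,0,0,0,-1,0,0,0,0,-1,0,0,0,0,-1,0,0,0,0,-1,0,0,0,0,-1,0,0,0,0,-1,0,0,0,0,-1,0,0,0,0,-1,0,0,0,0,-1,0,0,0,0])

```text
time: 4.2
position: [0.5288, -0.0237, 0.0665]
tool_rot: [0.996, 0.094, -0.0, 0.0]
ft_force: [0.3, -0.4, -0.8]
grip_width: 0.0158
grip_force: 40.0
```

Call:
play_rows(steps=[-1,0,0,-0.3,0,-1,0,0,-0.6,0,-1,0,0,-0.8,0,-1,0,0,-0.8,0,-1,0,0,-0.8,0,-1,0,0,0,0.5,-1,0,0,0,0.5,-1,0,0,0,0.55,-1,0,0,0,0,-1,0,0,0,0])

```text
time: 5.2
position: [0.5283, -0.0235, 0.1655]
tool_rot: [1.0, 0.017, -0.0, -0.0]
ft_force: [-0.8, -0.7, -3.2]
grip_width: 0.0156
grip_force: 40.0
```

```bash
python3 - <<'E'
from h import *
print(go([.514,-.317,.05])); cam("top","t2.png")
E
```

```text
(array([ 0.5283, -0.0235,  0.1655]), np.float64(0.0349), array([-0.819,  9.761,  3.851]))
```

View pics/t2.png

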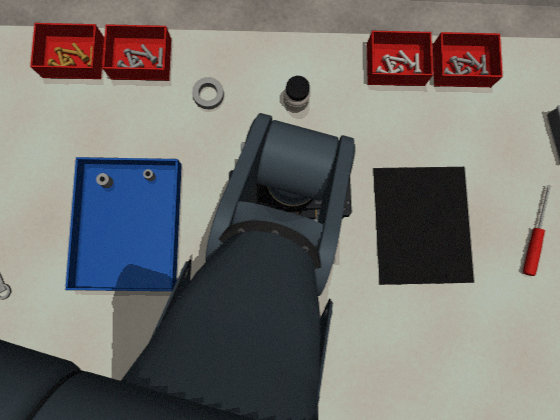

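The arm hides the lid in this view (near 300, 190), but the 16 mm opening and the 3.2 N load show that it is held. Next I carry it to the mat.

Call:
play_rows(steps=[-1,-0.08,0.5,0,0,-1,-0.08,1,0,0,-1,-0.08,1,0,0,-1,-0.08,1,0,0,-1,-0.08,1,0,0,-1,-0.08,1,0,0,-1,-0.08,1,0,0,-1,-0.08,1,0,0,-1,-0.08,1,0,0,-1,-0.08,0.9,0,0])

```text
time: 6.25
position: [0.5135, -0.3088, 0.1653]
tool_rot: [1.0, 0.017, -0.0, 0.0]
ft_force: [0.8, 0.8, -4.2]
grip_width: 0.0157
grip_force: 40.0
```

Call:
play_rows(steps=[-1,0,0.35,0.5,0,-1,0,0,0.8,0,-1,0,0,0.8,0,-1,0,0,0.8,0,-1,0,0,0.8,0,-1,0,0,0.5,0,-1,0,0,0.3,0,-1,0,0,0.2,0,-1,0,0,0,0,-1,0,0,0,0])

```text
time: 7.25
position: [0.5152, -0.3172, 0.0252]
tool_rot: [1.0, 0.017, 0.001, 0.001]
ft_force: [-0.4, -0.5, -3.1]
grip_width: 0.0159
grip_force: 40.0
```

Call:
play_rows(steps=[-1,0,0,0.1,0,-1,0,0,0.06,0,-1,0,0,0.04,0,-1,0,0,0,0,-1,0,0,0,0,-1,0,0,0,0,-1,0,0,0,0,-1,0,0,0,0,-1,0,0,0,0,-1,0,0,0,0])

```text
time: 8.25
position: [0.5147, -0.3168, 0.0186]
tool_rot: [1.0, 0.017, 0.0, 0.0]
ft_force: [0.2, -0.3, -3.3]
grip_width: 0.0156
grip_force: 40.0
```

Not yet touching: the full weight is still on the wrist. I'll lower a little more.

Call:
play_rows(steps=[-1,0,0,0.03,0,-1,0,0,0.02,0,-1,0,0,0,0,-1,0,0,0,0,-1,0,0,0,0,-1,0,0,0,0,-1,0,0,0,0,-1,0,0,0,0,-1,0,0,0,0,-1,0,0,0,0])

```text
time: 9.25
position: [0.5148, -0.3168, 0.0185]
tool_rot: [1.0, 0.017, 0.0, 0.0]
ft_force: [-2.3, 1.9, 6.4]
grip_width: 0.0156
grip_force: 40.0
```

Call:
play_rows(steps=[1,0,0,0,0,1,0,0,0,0,1,0,0,0,0,1,0,0,0,0,1,0,0,0,0,1,0,0,0,0,1,0,0,0,0,1,0,0,-0.3,0,1,0,0,-0.6,0,1,0,0,-1,0])

```text
time: 10.25
position: [0.5136, -0.3158, 0.0735]
tool_rot: [1.0, 0.017, -0.002, -0.001]
ft_force: [-0.7, 0.2, 0.8]
grip_width: 0.0843
grip_force: 0.0
```

Call:
play_rows(steps=[1,0,0,-1,0,1,0,0,-1,0,1,0,0,-1,0,1,0,0,-1,-0.8,1,0,0,-1,-0.8,1,0,0,-1,0,1,0,0,0,0,1,0,0,0,0,1,0,0,0,0,1,0,0,0,0])

```text
time: 11.25
position: [0.5139, -0.3161, 0.2525]
tool_rot: [0.995, 0.097, -0.001, -0.001]
ft_force: [0.3, -1.4, -0.1]
grip_width: 0.0873
grip_force: 0.0
```

```bash
python3 - <<'E'
from h import *
print(go([.45,-.2,.25])); a=cam("top");b=cam("side")
cv2.imwrite("pics/c3.png",cv2.resize(np.hstack([a["image"],b["image"]])[:,:,::-1],(800,300),interpolation=cv2.INTER_AREA))
cv2.imwrite("pics/t3.png",a["image"][:,:,::-1])
E
```

```text
(array([ 0.5139, -0.3161,  0.2525]), np.float64(0.1937), array([-1.345, -4.207,  0.083]))
```

View pics/c3.png

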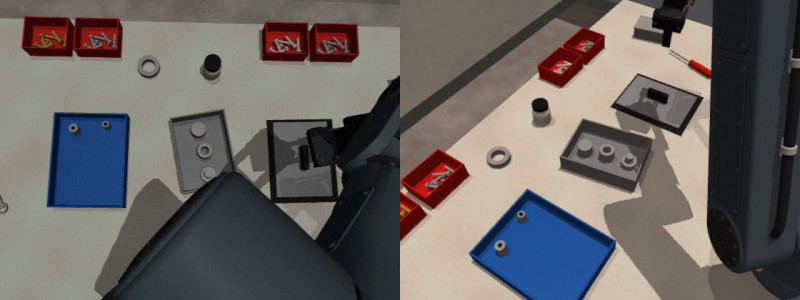

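The lid lies flat and released inside the mat's outline. In the box the parts are at full-frame top px of about (277,181), (286,213) and (291,243). I'll zoom in to tell them apart.

```bash
python3 - <<'E'
from h import *
a=cam("top");b=cam("side")
A=a["image"][150:280,225:345]; 
B=b["image"][155:285,215:365]
cv2.imwrite("pics/z3.png",np.hstack([cv2.resize(A,(360,390),interpolation=cv2.INTER_CUBIC),cv2.resize(B,(440,390),interpolation=cv2.INTER_CUBIC)])[:,:,::-1])
g=cv2.cvtColor(a["image"],cv2.COLOR_RGB2GRAY)
h=cv2.HoughCircles(cv2.resize(g[160:260,240:320],None,fx=4,fy=4,interpolation=cv2.INTER_CUBIC),cv2.HOUGH_GRADIENT,1,60,param1=80,param2=20,minRadius=28,maxRadius=52)
for x,y,r in h[0]:
    p=((x+.5)/4-.5+240,(y+.5)/4-.5+160); print(np.round(p,1),r/4,onplane(a,p,.039).round(4))
y=.19
for k in(-1,0,1): print(k,np.round([.531+.065*k*np.cos(y),-.0225+.065*k*np.sin(y)],4))
E
```

```text
[285.8 210.5] 11.925 [ 0.534  -0.0254  0.039 ]
[291.2 244.2] 10.875 [ 0.4651 -0.0372  0.039 ]
[277.5 180.2] 10.0 [ 0.597  -0.0077  0.039 ]
-1 [ 0.4672 -0.0348]
0 [ 0.531  -0.0225]
1 [ 0.5948 -0.0102]
```

View pics/z3.png

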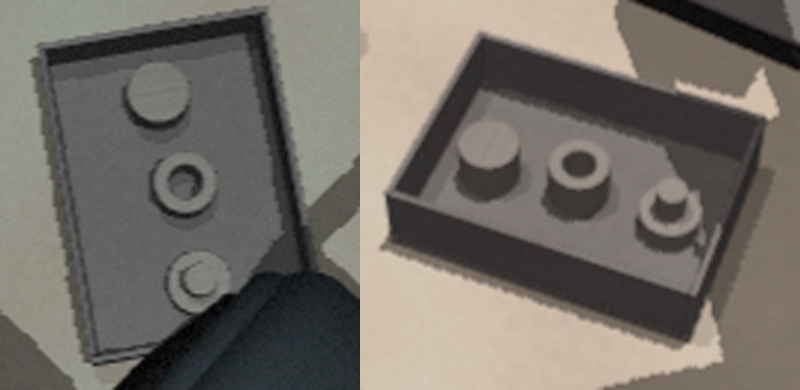

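The middle part is the ring gauge: the hole shows in both views, with its top face at about (286, 211) px. The solid disc is at +x and the stepped plug at −x. Its position, about (0.532, −0.024), agrees with the handle axis.

```bash
python3 - <<'E'
from h import *
print(go([.532,-.0245,.011]))
E
```

```text
(array([ 0.5144, -0.3166,  0.2531]), np.float64(0.1938), array([ 2.45 , -9.44 ,  8.071]))
```

Call:
play_rows(steps=[1,0.25,-0.6,0,0,1,0.25,-1,0,0,1,0.25,-1,0,0,1,0.25,-1,0,0,1,0.25,-1,0,0,1,0.25,-1,0,0,1,0.25,-1,0,0,1,0.25,-1,0,0,1,0.25,-1,0,0,1,0.2,-0.84,0,0])

```text
time: 12.45
position: [0.5316, -0.0218, 0.254]
tool_rot: [0.995, 0.097, -0.0, -0.001]
ft_force: [0.2, -0.0, -0.4]
grip_width: 0.0873
grip_force: 0.0
```

Call:
play_rows(steps=[1,0,0,0.5,0,1,0,0,1,0,1,0,0,1,0,1,0,0,1,0,1,0,0,0.8,0,1,0,0,0.5,0,1,0,0,0,0,1,0,0,0,0,1,0,0,0,0,1,0,0,0,0])

```text
time: 13.45
position: [0.533, -0.0247, 0.1112]
tool_rot: [0.995, 0.097, 0.001, 0.0]
ft_force: [-0.2, 0.5, 0.1]
grip_width: 0.0868
grip_force: 0.0
```

```bash
python3 - <<'E'
from h import *
print(go([.532,-.0245,.011])); cam("wrist","w4.png")
E
```

```text
(array([ 0.533 , -0.0247,  0.1112]), np.float64(0.194), array([-0.033, -0.013,  3.34 ]))
```

View pics/w4.png

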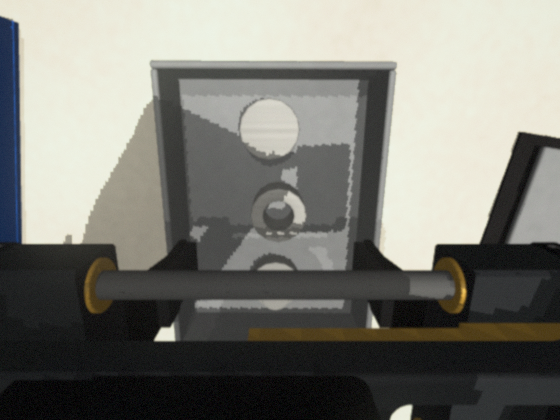

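The wrist view shows the ring at about (278, 211) px, the disc at (270, 130) and the plug behind the gripper bar at (277, 280). I'll check the ring's position from this ray.

```bash
python3 - <<'E'
from h import *
c=cam("wrist")
for p in[(278,210),(269.5,128)]: print(onplane(c,p,.039).round(4))
E
```

```text
[ 0.5418 -0.0252  0.039 ]
[ 0.6008 -0.0072  0.039 ]
```

```bash
python3 - <<'E'
from h import *
s=cam("side");t=cam("top");w=cam("wrist")
print("side",onplane(s,(289.3,209.3),.039).round(4),"disc",onplane(s,(215+129/2.933,155+143/3),.039).round(4))
print("top",onplane(t,(286.3,211),.039).round(4),"disc",onplane(t,(225+157/3,150+93/3),.039).round(4))
p=lambda c,X:np.round(cv2.projectPoints(np.array([X]),np.array(c["rvec"],float),np.ravel(c["tvec"]),c["mtx"],None)[0].ravel(),1)
for X in([.533,-.0245,.039],[.597,-.0115,.039],[.5305,-.0235,.039]): print(p(w,X),p(t,X),p(s,X))
# wrist: box far rim corners
for q in((152,65),(395,65)): print(onplane(w,q,.055).round(4))
for q in((239,165),(314,153)): print(onplane(t,q,.055).round(4))
print(-w["R"].T@np.ravel(w["tvec"]))
E
```

```text
side [ 0.5359 -0.026   0.039 ] disc [ 0.5976 -0.0073  0.039 ]
top [ 0.533  -0.0265  0.039 ] disc [ 0.5954 -0.0073  0.039 ]
[275.  220.1] [285.3 211. ] [290.1 210.4]
[274.4 133.9] [279.4 180.3] [260.4 201.5]
[273.2 222.9] [284.8 212.2] [290.9 211.2]
[0.6245 0.0736 0.055 ]
[ 0.6542 -0.0789  0.055 ]
[0.6239 0.0714 0.055 ]
[ 0.6519 -0.0817  0.055 ]
[ 0.60301596 -0.01058605  0.27266041]
```

The views agree on about (0.535, −0.026), which is within 2 mm of the tool. I'll go down and grip.

Call:
play_rows(steps=[1,0.06,0.05,0.5,0,1,0,0,0.8,0,1,0,0,0.8,0,1,0,0,0.7,0,1,0,0,0.34,0,1,0,0,0.15,0,1,0,0,0,0,1,0,0,0,0,-1,0,0,0,0,-1,0,0,0,0], grip_force=30)

```text
time: 14.7
position: [0.5349, -0.026, 0.0121]
tool_rot: [0.995, 0.097, 0.001, 0.0]
ft_force: [0.3, -0.5, -0.5]
grip_width: 0.0778
grip_force: 0.0
```

Call:
play_rows(steps=[-1,0,0,0,0,-1,0,0,0,0,-1,0,0,0,0,-1,0,0,0,0,-1,0,0,0,0,-1,0,0,0,0,-1,0,0,0,0,-1,0,0,0,0,-1,0,0,0,0,-1,0,0,0,0])

```text
time: 15.7
position: [0.5345, -0.026, 0.0114]
tool_rot: [0.995, 0.097, 0.0, 0.0]
ft_force: [0.2, -1.4, 0.3]
grip_width: 0.044
grip_force: 30.0
```

Call:
play_rows(steps=[-1,0,0,-0.2,0,-1,0,0,-0.5,0,-1,0,0,-0.8,0,-1,0,0,-0.8,0,-1,0,0,-0.8,0,-1,0,0,-0.7,0,-1,0,0,-0.4,0,-1,0,0,0,0,-1,0,0,0,0,-1,0,0,0,0])

```text
time: 16.7
position: [0.5332, -0.0255, 0.1361]
tool_rot: [0.995, 0.097, -0.001, -0.001]
ft_force: [-0.1, 0.2, -3.0]
grip_width: 0.0436
grip_force: 30.0
```

Call:
play_rows(steps=[-1,0.04,-0.4,0,0,-1,0.05,-0.9,0,0,-1,0.05,-0.9,0,0,-1,0.05,-0.9,0,0,-1,0.05,-0.9,0,0,-1,0.05,-0.9,0,0,-1,0.05,-0.9,0,0,-1,0.05,-0.9,0,0,-1,0.05,-0.9,0,0,-1,0.02,-0.9,0,0])

```text
time: 17.7
position: [0.4975, 0.2288, 0.1364]
tool_rot: [0.995, 0.097, -0.001, -0.0]
ft_force: [0.3, -0.5, -4.4]
grip_width: 0.0434
grip_force: 30.0
```

Call:
play_rows(steps=[-1,0,-0.9,0,0,-1,0,-0.9,0,0,-1,0,-0.6,0,0,-1,0,0,0,0,-1,0,0,0,0,-1,0,0,0,0,-1,0,0,0,0,-1,0,0,0,0,-1,0,0,0,0,-1,0,0,0,0])

```text
time: 18.7
position: [0.4851, 0.2973, 0.1374]
tool_rot: [0.995, 0.096, 0.0, -0.0]
ft_force: [0.4, -0.1, -4.3]
grip_width: 0.0435
grip_force: 30.0
```

```bash
python3 - <<'E'
from h import *
print(go([.49,.30,.0118]))
a=cam("wrist");b=cam("side")
cv2.imwrite("pics/c5.png",cv2.resize(np.hstack([a["image"],b["image"]])[:,:,::-1],(800,300),interpolation=cv2.INTER_AREA))
E
```

```text
(array([0.4851, 0.2973, 0.1374]), np.float64(0.193), array([ 0.177, -0.056,  4.188]))
```

View pics/c5.png

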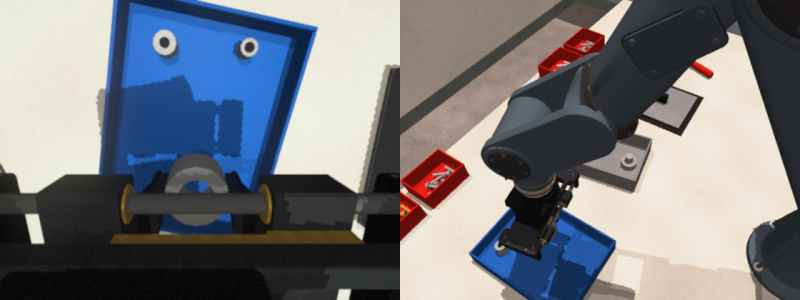

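The ring hangs upright between the fingers (wrist half at 198, 180) over the empty part of the tray, with the sockets well clear at (165, 43) and (248, 46). I'll lower it now.

Call:
play_rows(steps=[-1,0.1,0,0.4,0,-1,0,0,0.7,0,-1,0,0,0.8,0,-1,0,0,0.7,0,-1,0,0,0.6,0,-1,0,0,0.4,0,-1,0,0,0.3,0,-1,0,0,0.1,0,-1,0,0,0,0,-1,0,0,0,0])

```text
time: 19.8
position: [0.4884, 0.2985, 0.018]
tool_rot: [0.995, 0.097, 0.001, -0.0]
ft_force: [0.1, 0.3, -3.0]
grip_width: 0.0436
grip_force: 30.0
```

Call:
play_rows(steps=[-1,0,0,0.05,0,-1,0,0,0.04,0,-1,0,0,0.04,0,-1,0,0,0,0,-1,0,0,0,0,-1,0,0,0,0,-1,0,0,0,0,-1,0,0,0,0,-1,0,0,0,0,-1,0,0,0,0])

```text
time: 20.8
position: [0.4879, 0.2983, 0.0135]
tool_rot: [0.995, 0.097, 0.0, -0.0]
ft_force: [1.1, 0.5, -2.7]
grip_width: 0.0437
grip_force: 30.0
```

Call:
play_rows(steps=[-1,0,0,0.04,0,-1,0,0,0.03,0,-1,0,0,0.02,0,-1,0,0,0,0,-1,0,0,0,0,-1,0,0,0,0,-1,0,0,0,0,-1,0,0,0,0,-1,0,0,0,0,-1,0,0,0,0])

```text
time: 21.8
position: [0.4879, 0.2983, 0.0113]
tool_rot: [0.995, 0.097, 0.0, -0.0]
ft_force: [-1.7, -1.0, 6.5]
grip_width: 0.0439
grip_force: 30.0
```

The wrist force has turned to +6.5 N, so the ring is on the tray floor. Release, then rise.

Call:
play_rows(steps=[1,0,0,0,0,1,0,0,0,0,1,0,0,0,0,1,0,0,0,0,1,0,0,0,0,1,0,0,0,0,1,0,0,0,0,1,0,0,-0.3,0,1,0,0,-0.6,0,1,0,0,-1,0])

```text
time: 22.8
position: [0.4865, 0.2977, 0.0673]
tool_rot: [0.995, 0.097, -0.002, 0.001]
ft_force: [-0.0, -1.2, -0.2]
grip_width: 0.087
grip_force: 0.0
```

Call:
play_rows(steps=[1,0,0,-1,0,1,0,0,-1,0,1,0,0,-1,0,1,0,0.6,-1,0,1,0,1,-0.5,0,1,0,1,0,0,1,0,1,0,0,1,0,1,0,0,1,0,0.6,0,0,1,0,0,0,0])

```text
time: 23.8
position: [0.5184, 0.1431, 0.2035]
tool_rot: [0.995, 0.095, 0.0, 0.0]
ft_force: [-1.1, 0.3, -0.4]
grip_width: 0.0872
grip_force: 0.0
```

```bash
python3 - <<'E'
from h import *
print(pose()); a=cam("top");b=cam("side")
cv2.imwrite("pics/c6.png",cv2.resize(np.hstack([a["image"],b["image"]])[:,:,::-1],(800,300),interpolation=cv2.INTER_AREA))
v=cv2.cvtColor(a["image"],cv2.COLOR_RGB2HSV)[...,2]
k=np.zeros(v.shape,np.uint8);k[170:284,380:470]=(v[170:284,380:470]<30)*255
E
```

```text
(array([0.5184237 , 0.14310046, 0.203464  ]), np.float64(0.19052489128356698))
```

View pics/c6.png

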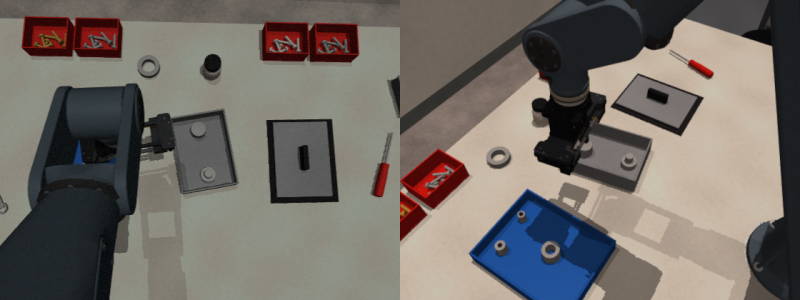

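The ring stands upright on the tray floor (side half at 550, 252), the lid is centred on the mat (top half at 303, 160) and the gripper is clear. I'll hand in.

```bash
python3 -c "
from rig import robot
print(robot.hand_in())"
```

```text
the job is handed in; nothing more can be done
None
```

I handed the job in at about 24 s: the last camera views show the lid lying flat, handle up, in the middle of the mat, and the ring gauge standing released on the tray floor; the hand-in returned no verdict.

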